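# Hold the spring clip open on the stall's price board

### The arm

A 6-joint arm with a two-finger parallel gripper is mounted at the origin on the work surface. World frame = base frame: x ahead of the robot, y to its left, z up, the work surface at z = 0. Lengths are in mm, angles in rad, forces in N, time in s.
With the tool pointing down it reaches from about 325 to 850 mm from the base axis. Payload 4.4 kg.
Tool frame: the origin (TCP) lies at the very end of the fingers, on their centre line; the grasp point (between the pads) lies 19 mm behind it; z points along the fingers, y is the line along which they close (so a half turn about z gives the same grasp; the last joint's range is limited). The gripper opens to 94 mm and grips with 3 to 60 N. Pads are 16 mm wide; open, the fingers measure 119 mm over their backs; the gripper's body (75 mm by 177 mm) begins 78 mm behind the grasp point.
Start: joints at [-1.419, 0.207, 1.542, -0, 1.393, -0.15], TCP at [171.449, -548.846, 177.347] pointing down, gripper open.
Joint ranges: [-2.73, 2.73], [-0.86, 2.22], [0.23, 2.46], [-1.11, 4.25], [0.08, 2.63], [-2.82, 2.82]. Speed limits (rad/s): [2.79, 2.79, 3.14, 3.14, 3.14, 3.14].

### API

Orientations are given as [roll, pitch, yaw] about the fixed x, y, z axes, in that order (R = Rz(yaw) Ry(pitch) Rx(roll)).
In Python, from rig import * gives the robot as it stands.
- The arm moves only by the tool drive_tool, never from a script. Its argument "increments" is a list of rows, each an object of numbers: "x", "y", "z": the shift along the tool's x, y, z in units of 40 mm (1.0 is 40 mm); "yaw": the turn about the tool's z in units of 6 degrees (1.0 is 6 degrees); "jaw": the opening, from 0 (shut) to 1 (fully open). A call has 1 to 8 rows; each row shifts and turns the commanded pose from where the row before left it, along the tool's axes as they then stand; what a row does not reach is not made up. A row lasts 1/10 s, in which the tool goes at most 50 mm and 8.59 degrees, less where a joint would pass 70% of its speed; a pose out of reach is approached as far as the arm can. A call is refused whole if a number of a shift passes 1 or a number of a turn 1, either way. A call with a gripper value outside its range is refused whole. The fingers move at their own pace and stop on an object; "force" is the grip in N (left out, the last holds). Time passes only in rows, so rows that do not move let the fingers close. It gives the time, the measured TCP pose, the force, the opening and the grip force at its end, in the units of the state.
- sense(): the state, without advancing time (a new reading comes with each control period).
- capture(name): name is "side" or "top" or "wrist"; returns a dict with "color" (420x560x3 uint8, red, green, blue), "intrinsics" (3x3 intrinsics, pixels), "T" (4x4, takes a point from camera to world coordinates); the wrist camera has in their place "mount" (4x4, takes a point from camera to tool coordinates, whose origin is the TCP and whose axes are the flange's). Camera axes: x right, y up, looking along -z (the intrinsics and any distortion apply to the point x, -y, -z); pixel columns grow to the right and rows downward; lengths in mm; the calibration is good to about 2 mm. A picture is of the moment at which its call begins: read the wrist's pose just before it. There is no depth.
- finish_job(): hands the job in; it is judged then, once.
The state is a dict: "time": time; "joint_positions": joint angles; "dq": joint speeds; "joint_torque": joint torques, N m; "ee_pos": TCP position; "tool_rot": TCP orientation; "force": force on the tool from outside, world axes, zero at the start; "torque": the same for the moment, N m; "grip_width": finger opening in mm; "gripper_force": force on a finger pad.
Only numpy, scipy, OpenCV 4.12 (cv2) and the standard library are available. Lean on these libraries where they do the work, as an engineer would, in place of code of your own. Each camera call takes 0.05 s, during which the arm holds its last target. There are 200 camera calls.

### The job

Slide the green price board up out of the slotted wooden rack and stand it fully down, about centred, in the slot of the dark display stand, then let go of it. Then pinch the orange handles of the spring clip to open it, lift it off its post, and finish while still holding it squeezed wide open over the top edge of the green board, one jaw on each side and the clip not touching the board, so that I can slip the price tag in. Leave the red board, candlestick, mug and bell where they are.

Things in the scene. Friction and masses are not known exactly. Their poses are not given: they have to be found in the camera images.
- board: The green price board: stiff upright panel, 8 mm thick (its x), 100 mm wide (its y), 120 mm high (its z), 70 g, light wood edges with green faces. Origin: middle of its lower edge. It starts in one of the rack's two slots, resting on the slot floor. Either face may point either way.
- other_board: A bystander: same size as the green board, white edges and red faces, in the rack's other slot. Same origin and axes.
- rack: Fixed medium-brown wooden block, 130 mm (its x) by 112 mm (its y), 72 mm high. Two vertical slots along its y, open at top and both ends, centred at x = -35 and +35 mm, 11 mm wide, floor 12 mm above the table. The boards stick up 60 mm above it. Origin: centre of underside.
- stand: Fixed dark steel display stand, base 85 mm (its x) by 120 mm (its y). One slot over its middle along its y, open at both ends: 12 mm wide, floor 12 mm above the table, straight up to 57 mm, then a mouth flaring to 28 mm wide at 75 mm. A board fully down has its top edge 132 mm above the table. Origin: centre of underside.
- clip_post: Fixed wooden post: dark base 90 x 100 x 12 mm with an upright strip of light wood 8 mm thick (its x), 90 mm long (its y), its top 90 mm above the table. The clip starts biting on that strip. Origin: centre of underside.
- clip: Spring clip, 90 g, 24 mm wide along its y, 87 mm tall. Origin: on the pivot, middle of the round steel barrel (radius 8 mm, along its y); z points up from jaws to handles. It starts upright, biting the post's strip, barrel resting on the strip's top, its y along the strip. Two orange handles above, on its -x and +x sides, are squeezed together along x to open the black jaws below. Both sides move alike.
- clip_mouth (a point): Midpoint between the clip's jaw tips, 40 mm below its origin. Black jaw pads reach from 22 to 40 mm below the origin. They are 8 mm apart at rest on the strip; with the handles fully squeezed the gap is 27 mm at the tips and 18 mm at the top of the pads.
- clip_handles (a point): Midpoint between the orange handles, 31 mm above the clip's origin. The handles reach from 7 to 46 mm above the origin. At rest they splay: over their outsides 50 mm at the top, about 30 mm at the bottom. Fully squeezed their outer faces are parallel, 28 mm over all. Full opening takes 7 to 12 N on each handle; a grip of about 20 N holds it against its stop.
- lever_front (a joint): Angle of the clip's -x lever, rad: 0 when biting on the 8 mm strip or board, 0.26 fully open (stop). Each jaw tip moves out by about 40 mm per rad.
- lever_back (a joint): Angle of the clip's +x lever, the same measure; always equal to the other.
- candlestick: Bystander: brass candlestick, 116 mm high, 72 mm foot. Origin: centre of underside.
- mug: Bystander: blue mug, 80 mm high, 76 mm across. Origin: centre of underside.
- bell: Bystander: copper hand bell, 78 mm high, 56 mm across. Origin: centre of underside.
There are look-alikes about, which are no part of the job. There is more than one size of the clip; the job needs the largest. Leave any blue look-alike of the board alone.

How it is judged (in metres and radians):
On the way, in this order (a step that is already met when the one before it is completed fails the run):
1. the green board is slid up clear of the rack (z of board in the frame of rack above 0.075 m), for 0.1 s.
2. the green board stands fully down in the stand's slot and is let go (x of board in the frame of stand between -0.008 and 0.008 m and y of board in the frame of stand between -0.03 and 0.03 m and z of board in the frame of stand below 0.018 m and angle between board's own z axis and vertical below 0.15 rad and angle between the y axis of board and the y axis of stand, either way round below 0.15 rad and contact force between each of the arm, the fingers and board below 0.3 N and linear speed of board below 0.03 m/s), for 0.2 s.
3. the clip is squeezed open and lifted off its post (z of clip_mouth in the frame of clip_post above 0.092 m and value of joint lever_front above 0.15 rad and contact force between the fingers and clip above 2 N), for 0.1 s.
At the end, for the whole second after the job is handed in: Board down in the stand (6 mm), near the slot's middle (30 mm), leaning < 0.15 rad, free of robot and clip. Gripper holds the clip still and upright, levers past 0.15 rad, jaw tips 6 to 35 mm below the board's top edge, centred on it within 10 mm (45 mm along it), parallel within 0.3 rad (x of board in the frame of stand between -0.008 and 0.008 m and y of board in the frame of stand between -0.03 and 0.03 m and z of board in the frame of stand below 0.018 m and angle between board's own z axis and vertical below 0.15 rad and angle between the y axis of board and the y axis of stand, either way round below 0.15 rad and contact force between each of the arm, the fingers, clip and board below 0.3 N and value of joint each of lever_front, lever_back above 0.15 rad and contact force between the fingers and clip above 2 N and z of clip_mouth in the frame of board between 0.085 and 0.114 m and x of clip_mouth in the frame of board between -0.01 and 0.01 m and y of clip_mouth in the frame of board between -0.045 and 0.045 m and angle between the y axis of clip and the y axis of board, either way round below 0.3 rad and angle between clip's own z axis and vertical below 0.35 rad and linear speed of clip below 0.03 m/s and height (world z) of clip above 0.12 m); the arm keeps its last pose, push and grip.
It fails at once if the red board is shifted more than 25 mm (distance of other_board from where it was at the start of the episode above 0.025 m).
It fails at once if the candlestick is shifted more than 25 mm (distance of candlestick from where it was at the start of the episode above 0.025 m).
It fails at once if the mug is shifted more than 25 mm (distance of mug from where it was at the start of the episode above 0.025 m).
It fails at once if the bell is shifted more than 25 mm (distance of bell from where it was at the start of the episode above 0.025 m).
It also fails if it takes over 58 s, if anything falls off the work surface, if the arm or the gripper's body presses on something with over 40 N, if the wrist force passes 120 N, or if a joint passes its speed limit or range.

## Working session

There is one attempt and no reset: what is moved stays moved. The work goes in short steps, Python scripts to look and compute and a tool call to move; the robot and the scene stay as the last step left them, time stands still between calls to the robot, and variables do not carry over. Pictures are saved under pics/ and viewed, at most 10 in all, crops included, and the job is handed in when it is done.

Besides the shell and the picture viewer there is one more tool, called after "Request:" as name(argument=value, ...), one argument or row to a line, values as JSON. drive_tool: Moves the arm, as the interface text tells. Its arguments: {"type":"object","properties":{"increments":{"type":"array"},"force":{"type":"number"}},"required":["increments"]}

```bash
mkdir -p pics
python3 - <<'E'
from rig import *
import cv2
s=sense();print(s)
for n in("top","side"):
    c=capture(n);cv2.imwrite(f"pics/{n}0.png",c["color"][:,:,::-1]);print(n,c["intrinsics"],c["T"])
    for k in c:
        if k not in("color","intrinsics","T"):print(k,c[k])
E
```

```text
{'time': 0.0, 'joint_positions': array([-1.41849734e+00,  2.07443392e-01,  1.54290701e+00,  5.73500444e-06,
        1.39347935e+00, -1.50487601e-01]), 'dq': array([-0.00073698,  0.0016951 ,  0.00215284,  0.00043162,  0.00042867,
       -0.00225441]), 'joint_torque': array([ 1.39538006e-03, -3.70874262e+01, -2.81414205e+01,  7.00050825e-02,
        3.62542283e-02, -1.66048271e-04]), 'ee_pos': array([ 171.32244469, -547.99805449,  176.19985333]), 'tool_rot': array([-3.13938168e+00, -3.40965495e-04,  3.02785195e-01]), 'force': array([-0.06186361,  0.83167167,  0.57369629]), 'torque': array([-0.02546799, -0.02023436,  0.00243932]), 'gripper_force': 0.0, 'grip_width': 94.28939837981156}
top [[500.02972797   0.         281.5489553 ]
 [  0.         500.02972797 201.01325038]
 [  0.           0.           1.        ]] [[-1.13298407e-02  9.95607288e-01 -9.29395694e-02  4.87447896e+02]
 [-9.99826671e-01 -9.90632355e-03  1.57636728e-02 -2.51923554e+01]
 [ 1.47737381e-02  9.31020602e-02  9.95546957e-01  1.14215346e+03]
 [ 0.00000000e+00  0.00000000e+00  0.00000000e+00  1.00000000e+00]]
side [[380.99385923   0.         278.08549584]
 [  0.         380.99385923 210.97041816]
 [  0.           0.           1.        ]] [[-9.83044679e-01  1.10584517e-01 -1.46267642e-01  4.46817864e+02]
 [-1.83309015e-01 -6.12587776e-01  7.68852406e-01  5.42868516e+02]
 [-4.57859810e-03  7.82628444e-01  6.22472293e-01  5.81797764e+02]
 [ 0.00000000e+00  0.00000000e+00  0.00000000e+00  1.00000000e+00]]
```

View pics/top0.png

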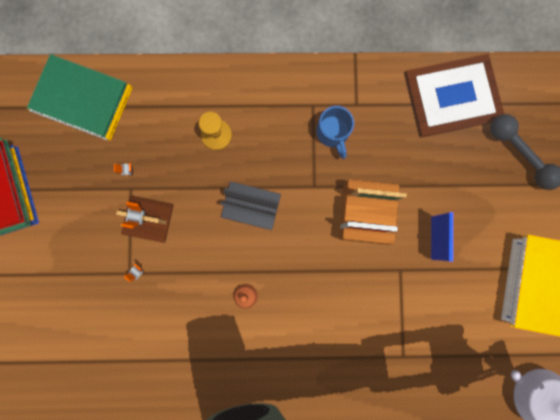

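View pics/side0.png

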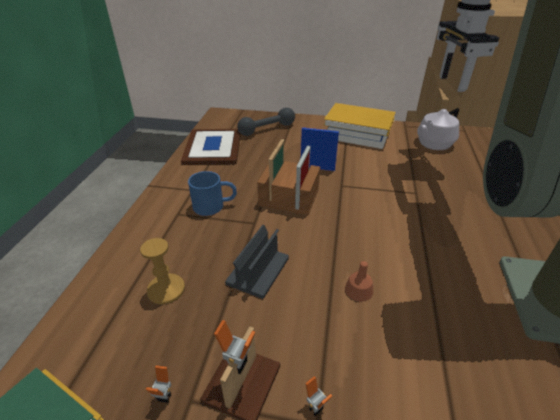

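The top view shows the green board's wooden edge at about (382,193), the red board's white edge at (370,227), the stand at (250,205), the large clip at (133,216) on its post, and two small clips at (123,169) and (134,271). I'll zoom in on those before setting masks.

```bash
cat > h.py <<'E'
import numpy as np, cv2
def ray(c,uv,z,T=None):
    T=c["T"] if T is None else T
    K=c["intrinsics"];u,v=uv
    d=T[:3,:3]@np.array([(u-K[0,2])/K[0,0],-(v-K[1,2])/K[1,1],-1])
    o=T[:3,3];return (o+d*(z-o[2])/d[2])
def proj(c,p,T=None):
    T=c["T"] if T is None else T
    q=np.linalg.inv(T)@np.r_[p,1];K=c["intrinsics"]
    return K[0,0]*q[0]/-q[2]+K[0,2],K[1,1]*-q[1]/-q[2]+K[1,2]
E
python3 - <<'E'
import cv2,numpy as np
a=cv2.imread("pics/top0.png")
p1=cv2.resize(a[165:255,330:420],(400,400),interpolation=cv2.INTER_CUBIC)
p2=cv2.resize(a[170:240,210:290],(400,350),interpolation=cv2.INTER_CUBIC)
p3=cv2.resize(a[190:250,105:185],(400,300),interpolation=cv2.INTER_CUBIC)
o=np.zeros((600,800,3),np.uint8)
o[:400,:400]=p1;o[:300,400:]=p3;o[300:600,400:]=p2[25:325]
cv2.imwrite("pics/crop1.png",o)
E
```

```text
(no output)
```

View pics/crop1.png

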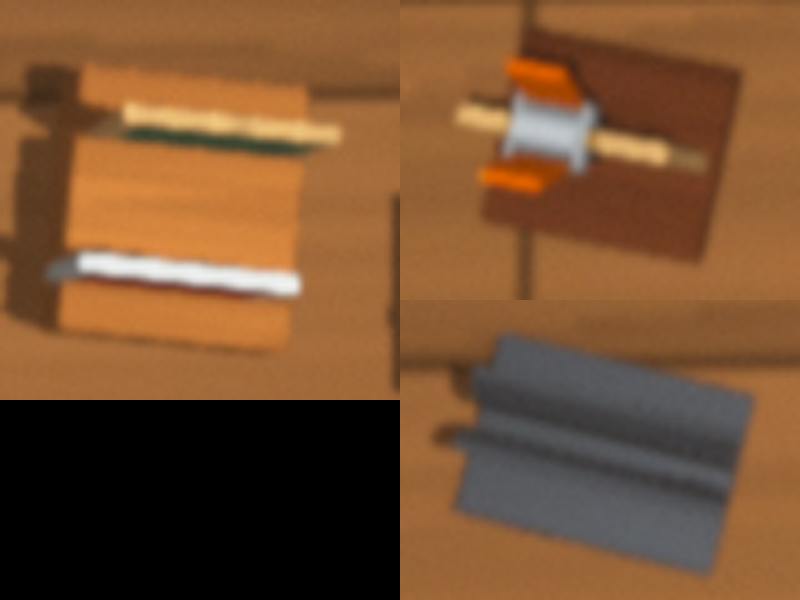

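The crop shows the green board's light top edge (about pixel 358–407 by 188–196), the rack, the clip barrel at (134,216) and the stand with its slot, slightly turned. Next I'll measure these with masks.

Run:
```python
from rig import *
from h import *
c=capture("top");a=c["color"];hsv=cv2.cvtColor(a,cv2.COLOR_RGB2HSV)
def blob(name,lo,hi,box,zs,k=0):
    x0,y0,x1,y1=box
    m=cv2.inRange(hsv,lo,hi);mm=np.zeros_like(m);mm[y0:y1,x0:x1]=m[y0:y1,x0:x1]
    if k: mm=cv2.morphologyEx(mm,cv2.MORPH_OPEN,np.ones((k,k)))
    n,l,st,ce=cv2.connectedComponentsWithStats(mm)
    for i in np.argsort(-st[1:,4])[:2]+1 if n>1 else []:
        if st[i,4]<12: continue
        r=cv2.minAreaRect(np.argwhere(l==i)[:,::-1].astype(np.float32))
        b=cv2.boxPoints(r)
        print(name,"px",st[i,4],ce[i].round(1))
        for z in zs:
            W=np.array([ray(c,p,z)[:2] for p in b])
            e=[W[1]-W[0],W[2]-W[1]];L=[np.linalg.norm(v) for v in e];j=int(np.argmax(L))
            print("  z",z,"cen",ray(c,ce[i],z)[:2].round(1),"boxcen",W.mean(0).round(1),"L",np.round(L,1),"yaw",np.degrees(np.arctan2(e[j][1],e[j][0])).round(1)%180)
blob("green edge",(15,90,175),(32,190,255),(335,175,420,205),[132])
blob("red edge",(0,0,170),(180,60,255),(335,205,420,245),[132])
blob("stand",(90,0,30),(150,110,140),(205,170,290,240),[0,12,75],3)
blob("strip",(15,90,150),(32,190,255),(100,195,190,245),[90])
blob("barrel",(90,0,120),(150,90,255),(105,195,190,245),[98,106])
blob("orange",(3,200,180),(14,255,255),(100,190,190,245),[138])
blob("post base",(0,120,50),(10,255,130),(100,190,190,250),[12],3)
for p in [(106,16),(340,135)]: print(hsv[160:165,300][0])
# rack outline
m=cv2.inRange(hsv,(8,150,165),(16,255,255))
mm=np.zeros_like(m);mm[175:250,335:412]=m[175:250,335:412]
print(mm.sum()//255)
blob("rack",(8,150,165),(16,255,255),(335,175,412,250),[72],3)
cs=np.array([[225,300]])
```

```text
green edge px 262 [382.2 192. ]
  z 132 cen [ 598.1 -246.6] boxcen [ 598.3 -246.1] L [ 11.1 103. ] yaw 83.1
red edge px 224 [372.4 225.9]
  z 132 cen [ 529.2 -224.7] boxcen [ 529.2 -224.7] L [ 10.1 100.3] yaw 82.3
stand px 911 [248.6 212.5]
  z 0 cen [568.5  32.4] boxcen [569.5  32.3] L [ 47.6 114.6] yaw 76.1
  z 12 cen [567.6  31.8] boxcen [568.6  31.6] L [ 47.1 113.4] yaw 76.1
  z 75 cen [563.1  28.6] boxcen [564.1  28.5] L [ 44.5 107.1] yaw 76.1
stand px 485 [253.1 193.2]
  z 0 cen [612.7  21.7] boxcen [611.9  21.9] L [ 26.  116.2] yaw 76.8
  z 12 cen [611.4  21.3] boxcen [610.6  21.4] L [ 25.8 115. ] yaw 76.8
  z 75 cen [604.5  18.7] boxcen [603.7  18.8] L [ 24.3 108.6] yaw 76.8
strip px 73 [150.4 219.1]
  z 90 cen [550.4 233.8] boxcen [550.4 234.2] L [ 9.  34.6] yaw 78.1
strip px 61 [120.7 213.3]
  z 90 cen [563.1 296.1] boxcen [562.7 296.5] L [11.7 24. ] yaw 75.4
barrel px 97 [134.7 215.9]
  z 98 cen [556.7 264.4] boxcen [556.9 263.8] L [19.6 29.4] yaw 75.4
  z 106 cen [556.2 262.2] boxcen [556.3 261.6] L [19.5 29.2] yaw 75.4
orange px 36 [131.3 204. ]
  z 138 cen [578.2 260.5] boxcen [578.  260.4] L [ 6.3 22.9] yaw 78.1
orange px 31 [127.  225.5]
  z 138 cen [535.  268.5] boxcen [535.4 269.1] L [ 5.6 22. ] yaw 81.3
post base px 178 [150.9 208.3]
  z 12 cen [579.3 252.1] boxcen [577.5 250. ] L [25.9 67.1] yaw 67.7
post base px 28 [150.  226.3]
  z 12 cen [538.7 253.7] boxcen [539.4 252.6] L [11.2 13.5] yaw 0.6999999999999886
[ 14 158 139]
[ 14 158 139]
2736
rack px 1415 [375.2 210.3]
  z 72 cen [ 565.2 -243.5] boxcen [ 564.1 -250.5] L [ 53.5 142.8] yaw 84.4
rack px 606 [372.9 236.7]
  z 72 cen [ 508.7 -236.9] boxcen [ 507.4 -242.4] L [ 26.  137.4] yaw 84.1
```

Request:
drive_tool(
  increments=[
    {"yaw": -1,"z": -0.15,"jaw": 0.5},
    {"yaw": -1,"z": -0.15},
    {"yaw": -1,"z": -0.15},
    {"yaw": -1,"z": -0.15},
    {"yaw": -1,"z": -0.15},
    {"yaw": -1,"z": -0.15},
    {"yaw": -1,"z": -0.15},
    {"yaw": -1,"z": -0.15},
  ],
  force=20,
)

```text
$.increments[0]: bad value
```

Request:
drive_tool(
  increments=[
    {"yaw": -0.97},
    {"yaw": -0.97},
    {"yaw": -0.97},
    {"x": 0.68,"y": 0.74},
    {"x": 0.68,"y": 0.74},
    {"x": 0.68,"y": 0.74},
    {"x": 0.68,"y": 0.74},
    {"x": 0.68,"y": 0.74},
  ],
)

```text
$.increments[0]: bad value
```

Request:
drive_tool(
  increments=[
    {"x": 0.68,"y": 0.74},
    {"x": 0.68,"y": 0.74},
    {"x": 0.68,"y": 0.74},
    {"x": 0.68,"y": 0.74},
    {"x": 0.68,"y": 0.74},
    {"x": 0.68,"y": 0.74},
    {},
    {},
  ],
)

```text
$.increments[0]: bad value
```

Request:
drive_tool(
  increments=[
    {"x": 0,"y": 0,"z": -0.15,"yaw": -1,"jaw": 0.5},
    {"x": 0,"y": 0,"z": -0.15,"yaw": -1,"jaw": 0.5},
    {"x": 0,"y": 0,"z": -0.15,"yaw": -1,"jaw": 0.5},
    {"x": 0,"y": 0,"z": -0.15,"yaw": -1,"jaw": 0.5},
    {"x": 0,"y": 0,"z": -0.15,"yaw": -1,"jaw": 0.5},
    {"x": 0,"y": 0,"z": -0.15,"yaw": -1,"jaw": 0.5},
    {"x": 0,"y": 0,"z": -0.15,"yaw": -1,"jaw": 0.5},
    {"x": 0,"y": 0,"z": -0.15,"yaw": -1,"jaw": 0.5},
  ],
  force=20,
)

```text
time: 0.95
ee_pos: [171.4, -548.5, 225.1]
tool_rot: [-3.141, -0.001, 1.145]
force: [0.0, 0.3, 0.3]
grip_width: 46.7
gripper_force: 0.0
```

Request:
drive_tool(
  increments=[
    {"x": 0,"y": 0,"z": 0,"yaw": -0.95,"jaw": 0.5},
    {"x": 0,"y": 0,"z": 0,"yaw": -0.95,"jaw": 0.5},
    {"x": 0,"y": 0,"z": 0,"yaw": -0.95,"jaw": 0.5},
    {"x": 0.68,"y": 0.74,"z": 0,"yaw": 0,"jaw": 0.5},
    {"x": 0.68,"y": 0.74,"z": 0,"yaw": 0,"jaw": 0.5},
    {"x": 0.68,"y": 0.74,"z": 0,"yaw": 0,"jaw": 0.5},
    {"x": 0.68,"y": 0.74,"z": 0,"yaw": 0,"jaw": 0.5},
    {"x": 0.68,"y": 0.74,"z": 0,"yaw": 0,"jaw": 0.5},
  ],
)

```text
time: 1.75
ee_pos: [337.0, -432.2, 225.0]
tool_rot: [-3.141, -0.0, 1.439]
force: [0.7, -0.1, -0.0]
grip_width: 47.2
gripper_force: 0.0
```

Request:
drive_tool(
  increments=[
    {"x": 0.68,"y": 0.74,"z": 0,"yaw": 0,"jaw": 0.5},
    {"x": 0.68,"y": 0.74,"z": 0,"yaw": 0,"jaw": 0.5},
    {"x": 0.68,"y": 0.74,"z": 0,"yaw": 0,"jaw": 0.5},
    {"x": 0.68,"y": 0.74,"z": 0,"yaw": 0,"jaw": 0.5},
    {"x": 0.68,"y": 0.74,"z": 0,"yaw": 0,"jaw": 0.5},
    {"x": 0.68,"y": 0.74,"z": 0,"yaw": 0,"jaw": 0.5},
    {"x": 0,"y": 0,"z": 0,"yaw": 0,"jaw": 0.5},
    {"x": 0,"y": 0,"z": 0,"yaw": 0,"jaw": 0.5},
  ],
)

```text
time: 2.55
ee_pos: [533.6, -294.3, 224.6]
tool_rot: [-3.14, -0.0, 1.441]
force: [-0.1, 0.3, -1.1]
grip_width: 46.8
gripper_force: 0.0
```

Run:
```python
from rig import *
import cv2
s=sense();print(s["ee_pos"],s["tool_rot"])
c=capture("wrist");cv2.imwrite("pics/w1.png",c["color"][:,:,::-1]);print(c["intrinsics"],c["mount"],c.keys())
```

```text
[ 533.61729204 -294.27718235  224.62146797] [-3.14008962e+00 -1.29522127e-04  1.44106229e+00]
[[311.00718974   0.         277.20284086]
 [  0.         311.00718974 209.91038208]
 [  0.           0.           1.        ]] [[-5.46369487e-04  9.72948229e-01  2.31022609e-01  6.58339460e+01]
 [ 9.99999288e-01  2.86575911e-04  1.15809260e-03 -8.49050286e-01]
 [ 1.06055863e-03  2.31023077e-01 -9.72947693e-01 -2.08330227e+02]
 [ 0.00000000e+00  0.00000000e+00  0.00000000e+00  1.00000000e+00]] dict_keys(['color', 'intrinsics', 'mount'])
```

View pics/w1.png

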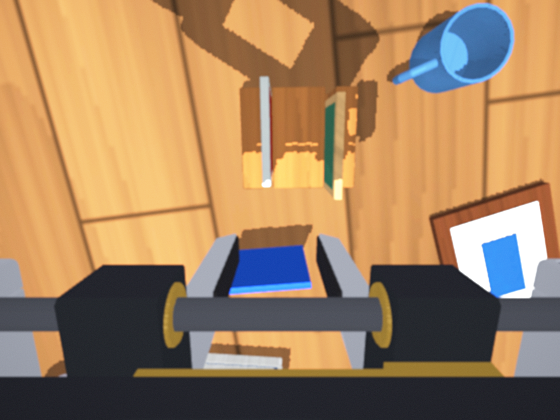

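The wrist view shows the white edge of the red board at u≈265 and the wooden edge of the green board at u≈340, v 95–197. I'll check the board estimate against this view.

```bash
cat >> h.py <<'E'
from scipy.spatial.transform import Rotation as Ro
def wT(s,c):
    T=np.eye(4);T[:3,:3]=Ro.from_euler("xyz",s["tool_rot"]).as_matrix();T[:3,3]=s["ee_pos"];return T@c["mount"]
E
python3 - <<'E'
from rig import *
from h import *
s=sense();c=capture("wrist");T=wT(s,c)
y=np.radians(82.7);d=np.array([np.cos(y),np.sin(y),0])
for t in(-50,50):print(t,np.round(proj(c,np.array([598,-246.5,132])+t*d,T),1))
hsv=cv2.cvtColor(c["color"],cv2.COLOR_RGB2HSV)
for v in (110,130,150,170,190): print(v,[tuple(int(k) for k in hsv[v,u]) for u in range(326,354,2)])
E
```

```text
-50 [337.7 197.8]
50 [342.1  90. ]
110 [(67, 81, 97), (78, 139, 97), (78, 130, 96), (77, 138, 96), (62, 68, 108), (17, 115, 177), (17, 118, 208), (17, 118, 210), (17, 117, 209), (17, 123, 197), (14, 158, 165), (14, 170, 180), (18, 158, 250), (18, 155, 249)]
130 [(77, 117, 94), (78, 133, 96), (77, 133, 96), (77, 137, 99), (38, 70, 117), (17, 114, 188), (17, 118, 204), (17, 116, 205), (17, 114, 210), (16, 131, 193), (13, 168, 162), (14, 169, 233), (19, 149, 252), (18, 153, 249)]
150 [(79, 133, 96), (77, 129, 97), (78, 128, 98), (77, 124, 97), (26, 85, 126), (17, 118, 179), (17, 118, 186), (17, 119, 187), (17, 119, 186), (15, 149, 169), (13, 166, 164), (13, 165, 167), (13, 167, 162), (13, 169, 157)]
170 [(79, 143, 105), (77, 137, 108), (78, 137, 104), (70, 86, 101), (17, 114, 174), (17, 118, 206), (18, 115, 212), (18, 117, 210), (16, 126, 227), (19, 148, 252), (20, 146, 253), (19, 146, 252), (19, 149, 251), (18, 155, 250)]
190 [(16, 138, 235), (16, 127, 209), (17, 116, 192), (18, 114, 188), (22, 101, 251), (29, 46, 255), (28, 47, 255), (28, 47, 255), (27, 74, 255), (14, 150, 212), (14, 151, 155), (15, 151, 164), (14, 148, 196), (15, 148, 210)]
```

Request:
drive_tool(
  increments=[
    {"x": 0.7,"y": 0.72,"z": 0,"yaw": 0,"jaw": 0.5},
    {"x": 0.7,"y": 0.72,"z": 0,"yaw": 0,"jaw": 0.5},
    {"x": 0,"y": 0,"z": 0.5,"yaw": 0,"jaw": 0.5},
    {"x": 0,"y": 0,"z": 0.7,"yaw": 0,"jaw": 0.5},
    {"x": 0,"y": 0,"z": 0.7,"yaw": 0,"jaw": 0.5},
    {"x": 0,"y": 0,"z": 0.7,"yaw": 0,"jaw": 0.5},
    {"x": 0,"y": 0,"z": 0.5,"yaw": 0,"jaw": 0.5},
    {"x": 0,"y": 0,"z": 0.26,"yaw": 0,"jaw": 0.5},
  ],
)

```text
time: 3.45
ee_pos: [595.4, -247.7, 88.4]
tool_rot: [-3.138, -0.001, 1.437]
force: [-0.3, -0.4, 0.7]
grip_width: 46.9
gripper_force: 0.0
```

Request:
drive_tool(
  increments=[
    {"x": 0,"y": 0,"z": 0,"yaw": 0,"jaw": 0.25},
    {"x": 0,"y": 0,"z": 0,"yaw": 0,"jaw": 0.0},
    {"x": 0,"y": 0,"z": 0,"yaw": 0,"jaw": 0},
    {"x": 0,"y": 0,"z": 0,"yaw": 0,"jaw": 0},
    {"x": 0,"y": 0,"z": 0,"yaw": 0,"jaw": 0},
    {"x": 0,"y": 0,"z": 0,"yaw": 0,"jaw": 0},
  ],
  force=20,
)

```text
time: 4.05
ee_pos: [598.6, -247.3, 91.9]
tool_rot: [3.14, 0.001, 1.439]
force: [0.5, -0.3, 2.0]
grip_width: 7.9
gripper_force: 20.0
```

Request:
drive_tool(
  increments=[
    {"x": 0,"y": 0,"z": -0.2,"yaw": 0,"jaw": 0},
    {"x": 0,"y": 0,"z": -0.3,"yaw": 0,"jaw": 0},
    {"x": 0,"y": 0,"z": -0.4,"yaw": 0,"jaw": 0},
    {"x": 0,"y": 0,"z": -0.4,"yaw": 0,"jaw": 0},
    {"x": 0,"y": 0,"z": -0.4,"yaw": 0,"jaw": 0},
    {"x": 0,"y": 0,"z": -0.4,"yaw": 0,"jaw": 0},
    {"x": 0,"y": 0,"z": -0.3,"yaw": 0,"jaw": 0},
    {"x": 0,"y": 0,"z": 0,"yaw": 0,"jaw": 0},
  ],
)

```text
time: 4.85
ee_pos: [599.5, -248.0, 190.2]
tool_rot: [3.137, 0.002, 1.439]
force: [0.2, -0.0, -0.5]
grip_width: 8.1
gripper_force: 20.0
```

Run:
```python
from rig import *
from h import *
c=capture("top");a=c["color"];cv2.imwrite("pics/top1.png",a[:,:,::-1])
for n,uv in dict(tl=(231,182),tr=(280.4,194.4),br=(272,230),bl=(221.6,217)).items(): print(n,ray(c,uv,12).round(1)[:2])
P=[ray(c,uv,12)[:2] for uv in [(231,182),(280.4,194.4),(272,230),(221.6,217)]]
print(np.mean(P,0),[np.linalg.norm(P[i]-P[(i+1)%4]).round(1) for i in range(4)])
g=cv2.cvtColor(a,cv2.COLOR_RGB2GRAY)
for u in(235,245,255,265): print(u,g[180:232,u].tolist())
s=sense();print(s["ee_pos"],s["force"],s["grip_width"],s["gripper_force"])
```

```text
tl [637.5  71.4]
tr [608.1 -40.6]
br [527.5 -20.8]
bl [558.   92.8]
[582.77270125  25.69468343] [np.float64(115.9), np.float64(83.0), np.float64(117.6), np.float64(82.3)]
235 [110, 105, 100, 97, 96, 98, 96, 97, 96, 96, 93, 90, 84, 77, 71, 69, 64, 65, 72, 85, 92, 90, 84, 75, 68, 70, 81, 90, 91, 93, 98, 99, 100, 101, 101, 102, 102, 103, 101, 100, 96, 105, 117, 123, 125, 125, 123, 121, 122, 124, 123, 123]
245 [107, 108, 104, 102, 100, 97, 97, 100, 97, 99, 97, 97, 95, 92, 86, 81, 73, 69, 69, 64, 67, 79, 92, 96, 92, 84, 75, 69, 77, 85, 93, 95, 99, 102, 102, 102, 106, 104, 103, 104, 104, 102, 103, 106, 112, 112, 100, 85, 72, 66, 67, 69]
255 [105, 104, 105, 107, 104, 97, 90, 87, 93, 101, 99, 99, 99, 103, 99, 95, 90, 85, 75, 72, 68, 67, 61, 56, 54, 55, 56, 58, 57, 61, 66, 74, 75, 70, 61, 58, 56, 56, 58, 57, 59, 58, 57, 58, 56, 58, 62, 66, 67, 67, 67, 69]
265 [101, 100, 97, 85, 72, 62, 52, 48, 53, 55, 58, 57, 57, 57, 57, 55, 55, 56, 54, 53, 52, 51, 52, 52, 49, 50, 50, 53, 54, 55, 51, 49, 49, 53, 52, 54, 55, 56, 58, 58, 57, 58, 55, 57, 58, 57, 57, 58, 60, 65, 66, 66]
[ 598.69040281 -247.49361715  188.48544507] [-0.41627281 -0.32491852 -0.11540893] 7.8948116096029075 19.993656277656555
```

Request:
drive_tool(
  increments=[
    {"x": 0.8,"y": -0.1,"z": 0,"yaw": 0,"jaw": 0},
    {"x": 0.8,"y": -0.2,"z": 0,"yaw": 0,"jaw": 0},
    {"x": 0.8,"y": -0.3,"z": 0,"yaw": 0,"jaw": 0},
    {"x": 0.8,"y": -0.5,"z": 0,"yaw": 0,"jaw": 0},
    {"x": 0.8,"y": -0.53,"z": 0,"yaw": 0,"jaw": 0},
    {"x": 0,"y": 0,"z": 0,"yaw": 0.56,"jaw": 0},
    {"x": 0,"y": 0,"z": 0,"yaw": 0.56,"jaw": 0},
    {"x": 0,"y": 0,"z": 0,"yaw": 0,"jaw": 0},
  ],
)

```text
time: 5.7
ee_pos: [553.5, -79.2, 185.9]
tool_rot: [-3.139, -0.0, 1.323]
force: [0.6, 0.3, -0.3]
grip_width: 8.0
gripper_force: 20.0
```

Run:
```python
from rig import *
from h import *
s=sense();print(s["ee_pos"],s["tool_rot"])
c=capture("wrist");a=c["color"];T=wT(s,c)
y=np.radians(75.8);d=np.array([np.cos(y),np.sin(y),0])
for z in(12,75):
  for t in(-60,60):print(z,t,np.round(proj(c,np.array([582.8,25.7,z])+t*d,T),1))
cv2.imwrite("pics/w2.png",a[:,:,::-1])
```

```text
[553.46634197 -79.23569583 185.86021294] [-3.13943068e+00 -6.26413109e-05  1.32250642e+00]
12 -60 [280.7 150.3]
12 60 [280.9  41.2]
75 -60 [281.2 153.1]
75 60 [281.4  21. ]
```

View pics/w2.png

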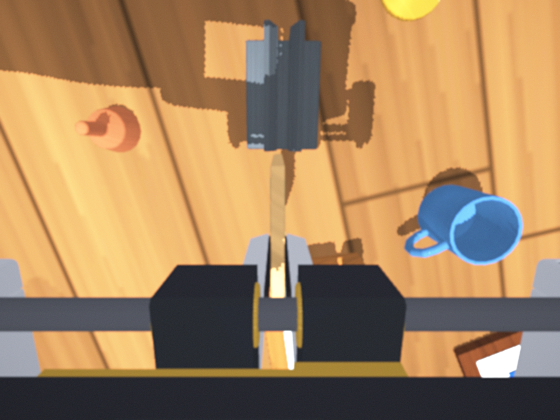

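The stand spans u≈247–320, with its slot line near u≈283; the prediction was 281. The held board points straight along it at u≈278. I'll refine this numerically.

Run:
```python
from rig import *
from h import *
s=sense();c=capture("wrist");a=c["color"];T=wT(s,c);g=cv2.cvtColor(a,cv2.COLOR_RGB2GRAY)
h=cv2.cvtColor(a,cv2.COLOR_RGB2HSV)
for v in (30,40,60,90,120,140): print(v,'sat<100:',[u for u in range(235,335) if h[v,u,1]<110][::99999] , min([u for u in range(235,335) if h[v,u,1]<110]),max([u for u in range(235,335) if h[v,u,1]<110]))
for v in (28,36,44,130,146): print(v,g[v,255:312].tolist())
for v in (165,180,200,215): print(v,[(u,*map(int,h[v,u])) for u in range(266,292,2)])
R=T;
# tool axis line (y=0) at board top z and where
A=Ro.from_euler("xyz",s["tool_rot"]).as_matrix()
for x in(20,50):
  print(x,np.round(proj(c,s["ee_pos"]+A@np.array([x,0,-41]),T),1))
```

```text
30 sat<100: [263] 263 305
40 sat<100: [246] 246 319
60 sat<100: [245] 245 320
90 sat<100: [246] 246 319
120 sat<100: [246] 246 317
140 sat<100: [246] 246 317
28 [184, 180, 182, 186, 185, 180, 175, 172, 165, 149, 142, 141, 138, 129, 112, 100, 96, 98, 96, 95, 96, 98, 100, 105, 106, 106, 105, 107, 103, 106, 106, 106, 107, 106, 96, 85, 76, 73, 74, 72, 75, 74, 75, 75, 75, 81, 79, 79, 78, 74, 68, 69, 76, 80, 84, 86, 90]
36 [185, 186, 183, 183, 186, 187, 184, 179, 165, 151, 142, 141, 142, 129, 110, 100, 98, 100, 96, 98, 99, 104, 111, 107, 113, 136, 155, 146, 122, 107, 108, 108, 108, 97, 84, 74, 72, 75, 75, 72, 77, 77, 75, 78, 79, 79, 82, 79, 78, 72, 66, 62, 68, 72, 78, 81, 87]
44 [152, 153, 155, 155, 157, 154, 151, 148, 142, 145, 145, 143, 143, 128, 109, 101, 99, 99, 100, 100, 97, 100, 97, 91, 100, 116, 108, 91, 82, 82, 85, 83, 84, 80, 75, 75, 75, 75, 76, 75, 75, 74, 76, 77, 81, 83, 79, 79, 80, 82, 86, 84, 85, 83, 83, 86, 86]
130 [87, 88, 90, 89, 87, 88, 86, 85, 83, 84, 84, 82, 83, 80, 77, 76, 78, 79, 76, 78, 77, 79, 83, 84, 86, 85, 83, 86, 87, 85, 83, 81, 78, 78, 78, 79, 78, 75, 76, 76, 78
[... 753 characters left out ...]
213), (282, 17, 112, 216), (284, 18, 116, 187), (286, 15, 138, 142), (288, 14, 146, 143), (290, 14, 145, 142)]
200 [(266, 17, 135, 241), (268, 16, 138, 241), (270, 16, 129, 222), (272, 18, 115, 212), (274, 18, 116, 216), (276, 17, 114, 219), (278, 17, 115, 220), (280, 17, 114, 221), (282, 17, 113, 221), (284, 17, 116, 189), (286, 14, 144, 158), (288, 16, 142, 239), (290, 17, 133, 243)]
215 [(266, 17, 133, 242), (268, 17, 132, 242), (270, 17, 122, 216), (272, 18, 113, 214), (274, 17, 115, 216), (276, 17, 116, 217), (278, 17, 115, 217), (280, 18, 116, 217), (282, 17, 115, 216), (284, 17, 119, 218), (286, 18, 131, 242), (288, 18, 130, 245), (290, 18, 132, 245)]
20 [278.9 220.4]
50 [279.  166.2]
```

Request:
drive_tool(
  increments=[
    {"x": 0.68,"y": 0.03,"z": 0,"yaw": 0,"jaw": 0},
    {"x": 0.68,"y": 0.03,"z": 0,"yaw": 0,"jaw": 0},
    {"x": 0.68,"y": 0.03,"z": 0,"yaw": 0,"jaw": 0},
    {"x": 0.68,"y": 0.03,"z": 0,"yaw": 0,"jaw": 0},
    {"x": 0,"y": 0,"z": 0,"yaw": 0,"jaw": 0},
    {"x": 0,"y": 0,"z": 0.3,"yaw": 0,"jaw": 0},
    {"x": 0,"y": 0,"z": 0.3,"yaw": 0,"jaw": 0},
    {"x": 0,"y": 0,"z": 0.3,"yaw": 0,"jaw": 0},
  ],
)

```text
time: 6.6
ee_pos: [585.0, 23.3, 149.0]
tool_rot: [-3.14, 0.001, 1.32]
force: [-0.1, -0.2, 0.4]
grip_width: 7.9
gripper_force: 20.0
```

Request:
drive_tool(
  increments=[
    {"x": 0,"y": 0,"z": 0.2,"yaw": 0,"jaw": 0},
    {"x": 0,"y": 0,"z": 0.2,"yaw": 0,"jaw": 0},
    {"x": 0,"y": 0,"z": 0.1,"yaw": 0,"jaw": 0},
    {"x": 0,"y": 0,"z": 0.1,"yaw": 0,"jaw": 0},
    {"x": 0,"y": 0,"z": 0,"yaw": 0,"jaw": 0},
  ],
)

```text
time: 7.1
ee_pos: [585.6, 24.3, 126.5]
tool_rot: [-3.141, 0.0, 1.322]
force: [0.3, 0.2, -0.6]
grip_width: 8.0
gripper_force: 20.0
```

Request:
drive_tool(
  increments=[
    {"x": 0,"y": 0,"z": 0.2,"yaw": 0,"jaw": 0},
    {"x": 0,"y": 0,"z": 0.2,"yaw": 0,"jaw": 0},
    {"x": 0,"y": 0,"z": 0.2,"yaw": 0,"jaw": 0},
    {"x": 0,"y": 0,"z": 0.2,"yaw": 0,"jaw": 0},
    {"x": 0,"y": 0,"z": 0.07,"yaw": 0,"jaw": 0},
    {"x": 0,"y": 0,"z": 0.0,"yaw": 0,"jaw": 0},
  ],
)

```text
time: 7.7
ee_pos: [586.0, 24.3, 91.9]
tool_rot: [3.142, 0.0, 1.322]
force: [0.4, -0.0, 0.0]
grip_width: 7.6
gripper_force: 20.0
```

Request:
drive_tool(
  increments=[
    {"x": 0,"y": 0,"z": 0.03,"yaw": 0,"jaw": 0},
    {"x": 0,"y": 0,"z": 0,"yaw": 0,"jaw": 0.2},
    {"x": 0,"y": 0,"z": 0,"yaw": 0,"jaw": 0.4},
    {"x": 0,"y": 0,"z": 0,"yaw": 0,"jaw": 0.4},
    {"x": 0,"y": 0,"z": 0,"yaw": 0,"jaw": 0.4},
    {"x": 0,"y": 0,"z": 0,"yaw": 0,"jaw": 0.4},
    {"x": 0,"y": 0,"z": 0,"yaw": 0,"jaw": 0.4},
  ],
)

```text
time: 8.4
ee_pos: [585.8, 24.4, 90.9]
tool_rot: [-3.141, 0.0, 1.322]
force: [-0.2, -0.6, 0.9]
grip_width: 37.6
gripper_force: 0.0
```

Request:
drive_tool(
  increments=[
    {"x": 0,"y": 0,"z": -0.5,"yaw": 0,"jaw": 0.4},
    {"x": 0,"y": 0,"z": -0.7,"yaw": 0,"jaw": 0.4},
    {"x": 0,"y": 0,"z": -0.7,"yaw": 0,"jaw": 0.8},
    {"x": 0,"y": 0,"z": -0.7,"yaw": 0,"jaw": 0.8},
    {"x": 0,"y": 0,"z": -0.4,"yaw": 0,"jaw": 0.8},
    {"x": 0.7,"y": 0,"z": 0,"yaw": 0,"jaw": 0.8},
    {"x": 0.7,"y": 0,"z": 0,"yaw": 0,"jaw": 0.8},
    {"x": 0,"y": 0,"z": 0,"yaw": 0,"jaw": 0.8},
  ],
)

```text
time: 9.2
ee_pos: [600.1, 81.3, 211.2]
tool_rot: [3.141, -0.001, 1.325]
force: [0.1, -0.6, 0.4]
grip_width: 74.7
gripper_force: 0.0
```

Run:
```python
from rig import *
from h import *
s=sense();print(s["ee_pos"],s["tool_rot"])
c=capture("top");a=c["color"];cv2.imwrite("pics/top2.png",a[:,:,::-1])
w=capture("wrist");T=wT(s,w);b=w["color"]
print([np.round(proj(w,p,T),1) for p in ([556.5,263.5,98],[556.5,263.5,144])])
o=np.zeros((600,800,3),np.uint8)
o[:420,:560]=b;o[420:600,:400]=cv2.resize(a[170:242,180:340],(400,180));o[0:240,560:]=cv2.resize(capture("side")["color"][180:380,180:380],(240,240))
cv2.imwrite("pics/m3.png",o[:,:,::-1])
```

```text
[600.0786713   81.33596393 211.16047871] [ 3.14116465e+00 -1.44715873e-03  1.32494111e+00]
[array([185.4,  25.6]), array([168.6,   5.4])]
```

View pics/m3.png

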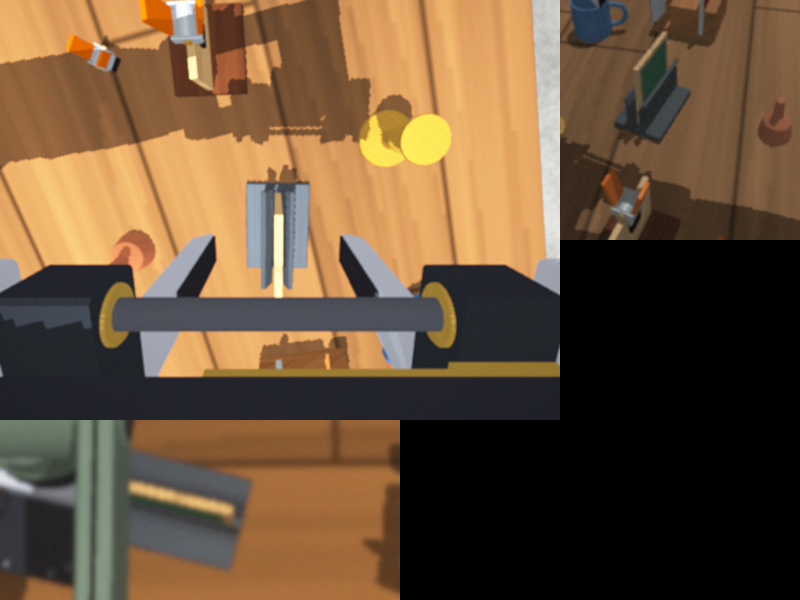

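The board is seated in the slot (light edge running from (278,213) down). The clip's barrel appears at about (187,22), close to the predicted (185,26). I'll move closer and look again.

Request:
drive_tool(
  increments=[
    {"x": 0.7,"y": -0.72,"z": 0,"yaw": 0,"jaw": 0.8},
    {"x": 0.7,"y": -0.72,"z": 0,"yaw": 0,"jaw": 0.8},
    {"x": 0.7,"y": -0.72,"z": 0,"yaw": 0,"jaw": 0.8},
    {"x": 0,"y": 0,"z": 0,"yaw": 0,"jaw": 0.8},
    {"x": 0,"y": 0,"z": 0,"yaw": 0,"jaw": 0.8},
  ],
)

```text
time: 9.85
ee_pos: [536.5, 180.9, 211.1]
tool_rot: [3.141, 0.001, 1.322]
force: [0.9, 0.2, -0.3]
grip_width: 75.3
gripper_force: 0.0
```

Run:
```python
from rig import *
from h import *
s=sense();print(s["ee_pos"],s["tool_rot"])
w=capture("wrist");T=wT(s,w);b=w["color"];cv2.imwrite("pics/w4.png",b[:,:,::-1])
y=np.radians(76.5);d=np.array([np.cos(y),np.sin(y),0]);n=np.array([d[1],-d[0],0])
C=np.array([556.5,263.5,0])
f=lambda p:np.round(proj(w,p,T),1)
print("barrel ends",f(C+[0,0,98]-12*d),f(C+[0,0,98]+12*d))
print("strip ends",f(C+[0,0,90]-45*d),f(C+[0,0,90]+45*d))
print("handles top",f(C+[0,0,144]-23*n),f(C+[0,0,144]+23*n))
h=cv2.cvtColor(b,cv2.COLOR_RGB2HSV)
m=cv2.inRange(h,(3,200,150),(14,255,255))
n_,l,st,ce=cv2.connectedComponentsWithStats(m)
for i in range(1,n_):
    if st[i,4]>60: print("orange",st[i],ce[i].round(1))
o=cv2.resize(b[0:200,180:446],(798,600),interpolation=cv2.INTER_CUBIC);cv2.imwrite("pics/w4c.png",o[:,:,::-1])
```

```text
[536.45402838 180.89203776 211.05005473] [3.14098465e+00 6.77779978e-04 1.32244729e+00]
barrel ends [277.5 128.5] [277.2 103.2]
strip ends [277.9 161.1] [276.7  68.7]
handles top [250.2 113. ] [304.5 112.2]
orange [291  96  18  32 482] [299.3 112.2]
orange [248  98  19  31 440] [257.7 114.9]
orange [155 117  20  17 242] [164.2 125.5]
```

View pics/w4c.png

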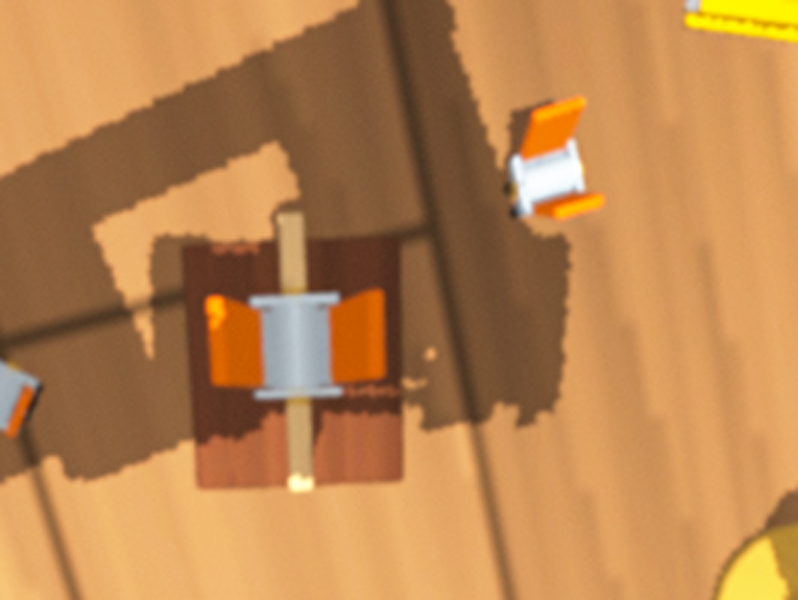

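The strip runs from (277,71) to (280,161), so it is about 2° off the tool yaw. The handles are centred at (278.5,113.5), about 1.2 mm off prediction. I'll correct both, descend and squeeze.

Request:
drive_tool(
  increments=[
    {"x": 0,"y": 0,"z": 0,"yaw": -0.33,"jaw": 0.8},
    {"x": 0.71,"y": 0.03,"z": 0,"yaw": 0,"jaw": 0.8},
    {"x": 0.71,"y": 0.03,"z": 0,"yaw": 0,"jaw": 0.8},
    {"x": 0.7,"y": 0.03,"z": 0,"yaw": 0,"jaw": 0.8},
    {"x": 0,"y": 0,"z": 0,"yaw": 0,"jaw": 0.8},
    {"x": 0,"y": 0,"z": 0.5,"yaw": 0,"jaw": 0.8},
    {"x": 0,"y": 0,"z": 0.5,"yaw": 0,"jaw": 0.8},
    {"x": 0,"y": 0,"z": 0.3,"yaw": 0,"jaw": 0.8},
  ],
)

```text
time: 10.7
ee_pos: [558.0, 261.1, 157.0]
tool_rot: [-3.14, 0.002, 1.354]
force: [0.0, -0.4, -0.4]
grip_width: 75.2
gripper_force: 0.0
```

Request:
drive_tool(
  increments=[
    {"x": 0,"y": 0,"z": 0.4,"yaw": 0,"jaw": 0.8},
    {"x": 0,"y": 0,"z": 0.4,"yaw": 0,"jaw": 0.8},
    {"x": 0,"y": 0,"z": 0.3,"yaw": 0,"jaw": 0.8},
    {"x": 0,"y": 0,"z": 0.13,"yaw": 0,"jaw": 0.8},
    {"x": 0,"y": 0,"z": 0,"yaw": 0,"jaw": 0.8},
  ],
)

```text
time: 11.2
ee_pos: [557.7, 263.0, 108.7]
tool_rot: [-3.14, 0.001, 1.356]
force: [-0.7, 0.2, 0.2]
grip_width: 75.4
gripper_force: 0.0
```

Request:
drive_tool(
  increments=[
    {"x": 0,"y": 0,"z": 0,"yaw": 0,"jaw": 0.6},
    {"x": 0,"y": 0,"z": 0,"yaw": 0,"jaw": 0.5},
    {"x": 0,"y": 0,"z": 0,"yaw": 0,"jaw": 0.4},
    {"x": 0,"y": 0,"z": 0,"yaw": 0,"jaw": 0.2},
    {"x": 0,"y": 0,"z": 0,"yaw": 0,"jaw": 0.2},
    {"x": 0,"y": 0,"z": 0,"yaw": 0,"jaw": 0.2},
    {"x": 0,"y": 0,"z": 0,"yaw": 0,"jaw": 0.2},
  ],
  force=25,
)

```text
time: 11.9
ee_pos: [562.3, 263.8, 114.7]
tool_rot: [3.133, -0.003, 1.356]
force: [0.4, -1.6, 9.6]
grip_width: 23.8
gripper_force: 25.2
```

The opening is 23.8 mm where 28 was expected, and there is an upward force, so I'll look before going on.

Run:
```python
from rig import *
from h import *
s=sense();print(s)
w=capture("wrist")["color"];sd=capture("side")["color"]
o=np.zeros((600,800,3),np.uint8)
o[:300,:400]=cv2.resize(w[90:390,80:480],(400,300))
o[:,400:]=cv2.resize(sd[270:420,180:280],(400,600),interpolation=cv2.INTER_CUBIC)
tp=capture("top")["color"];o[300:,:400]=cv2.resize(tp[180:255,90:190],(400,300))
cv2.imwrite("pics/m5.png",o[:,:,::-1])
```

```text
{'time': 11.9, 'joint_positions': array([ 0.30042748,  0.35013927,  1.4940679 , -0.00171837,  1.28805106,
        0.51531825]), 'dq': array([-0.0021178 , -0.00279334, -0.00039645,  0.00110894,  0.00215655,
       -0.00126655]), 'joint_torque': array([ 1.27347406e+00, -3.41050565e+01, -2.13094980e+01,  7.07195923e-01,
       -1.08039337e-01,  5.17648048e-03]), 'ee_pos': array([562.28364366, 263.80097867, 114.6692021 ]), 'tool_rot': array([ 3.13265536, -0.00316018,  1.35639139]), 'force': array([ 0.40064364, -1.59452829,  9.58327639]), 'torque': array([-0.3384803 , -0.11094024,  0.04107804]), 'gripper_force': 25.211296867928468, 'grip_width': 23.798711633354394}
```

View pics/m5.png

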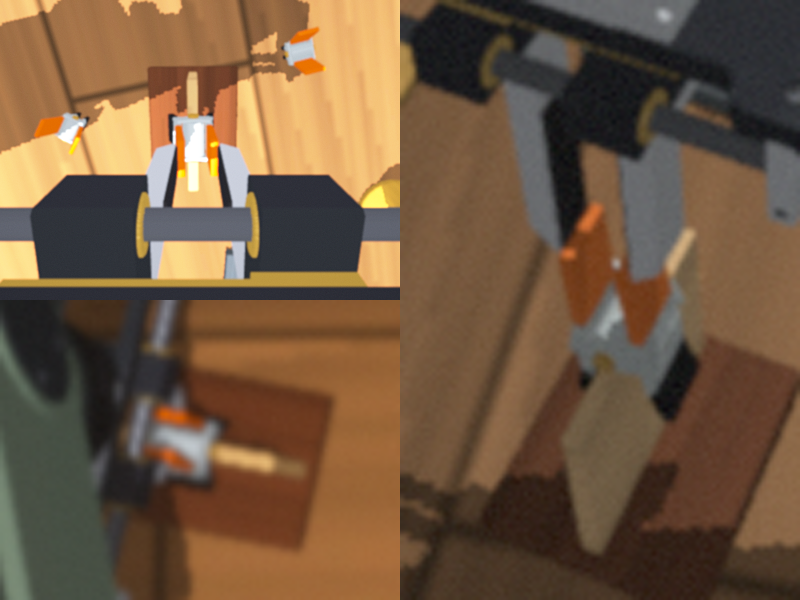

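The combined picture shows the fingers at the handles, but not clearly enough. The handles near (182,178) and (213,175) look narrow, so I'll take one larger crop to judge the grip.

Run:
```python
from rig import *
from h import *
s=sense()
c=capture("wrist");w=c["color"];T=wT(s,c)
A=Ro.from_euler("xyz",s["tool_rot"]).as_matrix()
for p in ([0,0,0],[0,12,0],[0,-12,0],[0,12,-19],[0,-12,-19],[12,0,15],[-12,0,15]): print(p,np.round(proj(c,s["ee_pos"]+A@np.array(p,float),T),1))
sd=capture("side");f=lambda p:np.round(proj(sd,s["ee_pos"]+A@np.array(p,float)),1)
print("side",f([0,0,0]),f([8,12,0]),f([8,-12,0]),"origin clip",np.round(proj(sd,[557.8,263.2,98]),1))
o=np.zeros((600,800,3),np.uint8)
o[:,:400]=cv2.resize(w[160:280,240:320],(400,600),interpolation=cv2.INTER_CUBIC)
o[:,400:]=cv2.resize(sd["color"][295:385,205:265],(400,600),interpolation=cv2.INTER_CUBIC)
cv2.imwrite("pics/m6.png",o[:,:,::-1])
```

```text
[0, 0, 0] [278.7 232.5]
[0, 12, 0] [295.8 232.5]
[0, -12, 0] [261.6 232.5]
[0, 12, -19] [297.5 241.5]
[0, -12, -19] [260.1 241.5]
[12, 0, 15] [278.6 210.9]
[-12, 0, 15] [278.6 241.7]
side [234.2 343.6] [223.7 345.4] [239.3 351.7] origin clip [238.3 350.5]
```

View pics/m6.png

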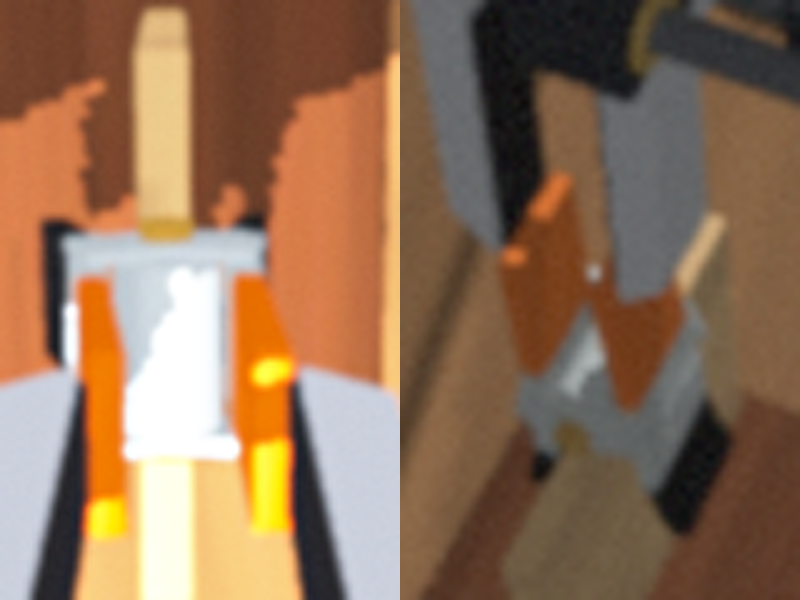

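The handles are squeezed parallel between the black pads (crop u≈85–290) and both black jaws are splayed clear of the strip, so the grip is good. Now I'll lift.

Request:
drive_tool(
  increments=[
    {"x": 0,"y": 0,"z": -0.1,"yaw": 0,"jaw": 0.2},
    {"x": 0,"y": 0,"z": -0.2,"yaw": 0,"jaw": 0.2},
    {"x": 0,"y": 0,"z": -0.3,"yaw": 0,"jaw": 0.2},
    {"x": 0,"y": 0,"z": -0.4,"yaw": 0,"jaw": 0.2},
    {"x": 0,"y": 0,"z": -0.5,"yaw": 0,"jaw": 0.2},
    {"x": 0,"y": 0,"z": -0.5,"yaw": 0,"jaw": 0.2},
    {"x": 0,"y": 0,"z": -0.5,"yaw": 0,"jaw": 0.2},
    {"x": 0,"y": 0,"z": 0,"yaw": 0,"jaw": 0.2},
  ],
)

```text
time: 12.95
ee_pos: [560.7, 264.4, 214.7]
tool_rot: [3.135, -0.004, 1.356]
force: [-0.0, 0.5, -1.4]
grip_width: 23.4
gripper_force: 24.9
```

Run:
```python
from rig import *
from h import *
s=sense();print({k:s[k] for k in("ee_pos","tool_rot","force","torque","grip_width","gripper_force")})
c=capture("wrist");w=c["color"];cv2.imwrite("pics/w7.png",w[:,:,::-1])
h=cv2.cvtColor(w,cv2.COLOR_RGB2HSV)
m=cv2.inRange(h,(3,190,130),(22,255,255));mm=m[190:280,235:325]
n,l,st,ce=cv2.connectedComponentsWithStats(mm)
for i in range(1,n):
    if st[i,4]>40: print("orange",st[i][:2]+[235,190],st[i][2:],ce[i]+[235,190])
# steel barrel row profile
for v in (205,212,220,228): print(v,[int(x) for x in h[v,240:320:2,1]],[int(x) for x in h[v,240:320:2,2]])
```

```text
{'ee_pos': array([560.68495266, 264.40034107, 214.7175727 ]), 'tool_rot': array([ 3.13454182, -0.00421953,  1.35648024]), 'force': array([-0.00361808,  0.54186057, -1.44938852]), 'torque': array([-0.03134105, -0.07496527, -0.01132136]), 'grip_width': 23.379521161963098, 'gripper_force': 24.909667179454118}
orange [287 215] [ 12  51 381] [291.75853018 235.70341207]
orange [256 216] [ 10  51 333] [260.03903904 240.60660661]
205 [124, 154, 166, 168, 148, 68, 24, 14, 75, 109, 128, 113, 98, 100, 160, 184, 184, 187, 182, 113, 27, 49, 43, 12, 25, 28, 33, 168, 166, 169, 169, 166, 169, 167, 152, 135, 135, 134, 135, 134] [249, 225, 214, 207, 88, 30, 43, 92, 164, 197, 201, 199, 200, 206, 195, 195, 197, 195, 196, 187, 141, 167, 182, 132, 124, 110, 100, 193, 207, 207, 201, 194, 184, 177, 206, 242, 239, 237, 236, 239]
212 [124, 149, 167, 165, 136, 50, 30, 24, 23, 23, 16, 3, 22, 21, 21, 22, 20, 21, 21, 18, 23, 20, 9, 19, 15, 13, 11, 166, 168, 168, 168, 167, 168, 166, 152, 133, 134, 135, 137, 137] [249, 228, 211, 218, 105, 36, 86, 189, 202, 210, 204, 193, 208, 205, 208, 209, 207, 207, 208, 207, 213,
[... 167 characters left out ...]
1, 20, 23, 13, 0, 1, 4, 11, 4, 143, 255, 255, 255, 213, 169, 169, 167, 170, 167, 170, 153, 134, 133, 133, 135, 134] [250, 240, 214, 218, 118, 36, 115, 230, 224, 223, 224, 209, 198, 203, 210, 216, 218, 233, 255, 255, 253, 244, 180, 217, 223, 225, 223, 216, 207, 207, 201, 191, 182, 175, 211, 245, 243, 242, 240, 239]
228 [124, 127, 127, 128, 141, 29, 30, 1, 190, 255, 255, 252, 112, 19, 21, 12, 0, 0, 0, 2, 3, 10, 4, 146, 255, 255, 255, 255, 236, 154, 132, 129, 128, 129, 128, 126, 129, 133, 133, 135] [250, 249, 249, 251, 190, 35, 143, 255, 222, 223, 224, 224, 208, 198, 208, 242, 255, 255, 255, 255, 253, 244, 188, 225, 223, 223, 226, 226, 227, 239, 245, 247, 247, 247, 246, 245, 244, 243, 241, 241]
```

Request:
drive_tool(
  increments=[
    {"x": 0,"y": 0,"z": 0,"yaw": 0.32,"jaw": 0.2},
    {"x": -0.8,"y": 0.33,"z": 0,"yaw": 0,"jaw": 0.2},
    {"x": -0.8,"y": 0.33,"z": 0,"yaw": 0,"jaw": 0.2},
    {"x": -0.8,"y": 0.33,"z": 0,"yaw": 0,"jaw": 0.2},
    {"x": -0.8,"y": 0.33,"z": 0,"yaw": 0,"jaw": 0.2},
    {"x": -0.8,"y": 0.33,"z": 0,"yaw": 0,"jaw": 0.2},
    {"x": -0.8,"y": 0.33,"z": 0,"yaw": 0,"jaw": 0.2},
    {"x": -0.85,"y": 0.35,"z": 0,"yaw": 0,"jaw": 0.2},
  ],
)

```text
time: 13.8
ee_pos: [592.0, 20.4, 208.2]
tool_rot: [-3.139, 0.0, 1.323]
force: [-0.5, -0.4, -1.8]
grip_width: 23.7
gripper_force: 24.9
```

Request:
drive_tool(
  increments=[
    {"x": 0,"y": 0,"z": 0,"yaw": 0,"jaw": 0.2},
    {"x": 0,"y": 0,"z": 0,"yaw": 0,"jaw": 0.2},
  ],
)

```text
time: 14.0
ee_pos: [592.2, 21.0, 208.4]
tool_rot: [-3.139, -0.0, 1.321]
force: [0.5, -0.2, -1.4]
grip_width: 23.7
gripper_force: 24.9
```

Run:
```python
from rig import *
from h import *
s=sense();print({k:s[k] for k in("ee_pos","tool_rot","force","grip_width","gripper_force")})
c=capture("wrist");w=c["color"];T=wT(s,c);sd=capture("side")
y=np.radians(75.8);d=np.array([np.cos(y),np.sin(y),0]);n=np.array([d[1],-d[0],0])
B=np.array([585.9,24.4,132])
for t in(-50,50):print("board",t,"wrist",np.round(proj(c,B+t*d,T),1),"side",np.round(proj(sd,B+t*d),1))
print("mouth est side",np.round(proj(sd,B+[0,0,26]),1),"tips",np.round(proj(sd,B+[0,0,26]+12*d+17*n),1),np.round(proj(sd,B+[0,0,26]+12*d-17*n),1))
o=np.zeros((600,800,3),np.uint8)
o[:,:400]=cv2.resize(w[130:280,230:330],(400,600),interpolation=cv2.INTER_CUBIC)
o[:,400:]=cv2.resize(sd["color"][170:290,220:300],(400,600),interpolation=cv2.INTER_CUBIC)
cv2.imwrite("pics/m8.png",o[:,:,::-1])
np.save("side8.npy",sd["color"]);np.save("w8.npy",w)
```

```text
{'ee_pos': array([592.21149574,  20.99711929, 208.36331277]), 'tool_rot': array([-3.13878075e+00, -3.10120952e-04,  1.32084406e+00]), 'force': array([ 0.45478932, -0.23748531, -1.35820879]), 'grip_width': 23.694573967190298, 'gripper_force': 24.9128274503164}
board -50 wrist [271.5 256.2] side [268.4 206.1]
board 50 wrist [270.8 152. ] side [243.3 238.2]
mouth est side [255.9 210.2] tips [244.3 211.6] [261.4 216.6]
```

View pics/m8.png

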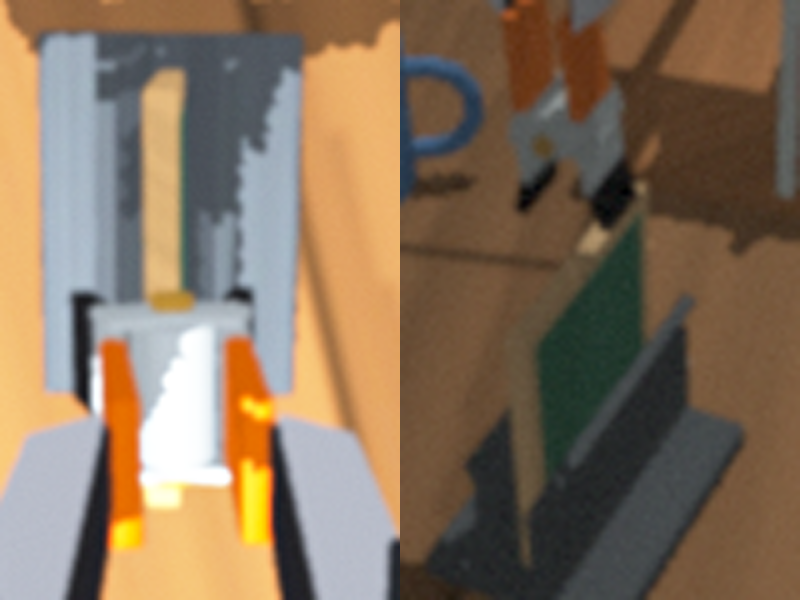

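The wrist crop shows the board edge (u≈164) midway between the open black jaws (75–252). The side view puts the jaw tips at (244,212) and (262,215), which fits the mouth being about 26 mm above the board top. I'll descend 46 mm slowly.

Request:
drive_tool(
  increments=[
    {"x": 0,"y": 0,"z": 0.2,"yaw": 0,"jaw": 0.2},
    {"x": 0,"y": 0,"z": 0.2,"yaw": 0,"jaw": 0.2},
    {"x": 0,"y": 0,"z": 0.2,"yaw": 0,"jaw": 0.2},
    {"x": 0,"y": 0,"z": 0.2,"yaw": 0,"jaw": 0.2},
    {"x": 0,"y": 0,"z": 0.2,"yaw": 0,"jaw": 0.2},
    {"x": 0,"y": 0,"z": 0.15,"yaw": 0,"jaw": 0.2},
    {"x": 0,"y": 0,"z": 0,"yaw": 0,"jaw": 0.2},
    {"x": 0,"y": 0,"z": 0,"yaw": 0,"jaw": 0.2},
  ],
)

```text
time: 14.9
ee_pos: [593.1, 21.4, 163.7]
tool_rot: [-3.142, -0.0, 1.323]
force: [-0.3, 0.0, -1.6]
grip_width: 23.8
gripper_force: 24.9
```

Run:
```python
from rig import *
from h import *
s=sense();print({k:s[k] for k in("ee_pos","tool_rot","force","grip_width","gripper_force")})
c=capture("wrist");w=c["color"];T=wT(s,c);h=cv2.cvtColor(w,cv2.COLOR_RGB2HSV)
y=np.radians(75.8);d=np.array([np.cos(y),np.sin(y),0]);B=np.array([585.9,24.4,132])
for t in(12,50):print("board pred",np.round(proj(c,B+t*d,T),1))
# board edge (light wood) per row, and dark jaw pixels
for v in (160,175,190,198,204,208):
    wood=[u for u in range(245,300) if 12<=h[v,u,0]<=28 and 80<h[v,u,1]<190 and h[v,u,2]>110]
    dark=[u for u in range(240,305) if h[v,u,2]<50]
    print(v,"wood",(wood[0],wood[-1],len(wood)) if wood else None,"dark",dark)
# side: board edge vs before, dark jaws
sd=capture("side")["color"];cv2.imwrite("pics/side9.png",sd[:,:,::-1])
b=np.load("side8.npy");D=cv2.absdiff(sd,b).max(2);print("side diff on lower board",D[245:275,245:262].mean(),D[262:285,270:290].mean())
```

```text
{'ee_pos': array([593.13667803,  21.4100968 , 163.67886665]), 'tool_rot': array([-3.14154951e+00, -1.07965152e-06,  1.32270500e+00]), 'force': array([-0.33673748,  0.03058958, -1.56738458]), 'grip_width': 23.761759810827897, 'gripper_force': 24.911680358927697}
board pred [268.7 204.5]
board pred [268.4 155.8]
160 wood (262, 273, 12) dark []
175 wood (262, 272, 11) dark []
190 wood (262, 272, 11) dark []
198 wood (262, 272, 11) dark []
204 wood (263, 278, 16) dark [249, 250, 251, 252, 290, 291]
208 wood None dark [249, 250]
side diff on lower board 4.123529411764705 2.6630434782608696
```

Request:
drive_tool(
  increments=[
    {"x": 0,"y": -0.04,"z": 0,"yaw": 0,"jaw": 0.2},
    {"x": 0,"y": 0,"z": 0,"yaw": 0,"jaw": 0.2},
    {"x": 0,"y": 0,"z": 0,"yaw": 0,"jaw": 0.2},
    {"x": 0,"y": 0,"z": 0,"yaw": 0,"jaw": 0.2},
    {"x": 0,"y": 0,"z": 0,"yaw": 0,"jaw": 0.2},
  ],
)

```text
time: 15.5
ee_pos: [591.6, 21.8, 163.8]
tool_rot: [3.142, -0.0, 1.323]
force: [-0.5, -0.2, -0.9]
grip_width: 23.5
gripper_force: 24.9
```

Run:
```python
from rig import *
s=sense();print(s["ee_pos"],s["force"],s["grip_width"],s["gripper_force"])
print(finish_job())
```

```text
[591.56432592  21.83609493 163.79354504] [-0.51319792 -0.20644334 -0.85621913] 23.507510953279795 24.912182888947427
the job is handed in; nothing more can be done
None
```

I handed the job in at about 15.5 s; no verdict came back. By my last readings the green board is fully down in the stand, and the clip is held squeezed open over its top edge with no sign of touching it.

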